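Refit the toppled clamp handle on its square spindle

ROBOT

A 6-joint arm with a two-finger parallel gripper is mounted at the origin on the work surface. World frame = base frame: x ahead of the robot, y to its left, z up, the work surface at z = 0. Lengths are in m, angles in rad, forces in N, time in s.
With the tool pointing down it reaches from about 0.35 to 0.775 m from the base axis. Payload 7.3 kg.
Tool frame: the origin (TCP) lies midway between the tips of the shut fingers; the grasp point (between the pads) lies 19 mm behind it (tcp_to_grasp is the distance from the TCP to the grasp point, in m); z points along the fingers, y is the line along which they close (so a half turn about z gives the same grasp; the last joint's range is limited). The gripper opens to 92 mm and grips with 3 to 60 N. Pads are 19 mm wide; open, the fingers measure 130 mm over their backs; the gripper's body (75 mm by 190 mm) begins 47 mm behind the grasp point.
Start: joints at [-1.443, 0.342, 1.524, -0, 1.275, -0.146], TCP at [0.142, -0.505, 0.227] pointing down, gripper open.
Joint ranges: [-2.53, 2.53], [-0.77, 2.02], [0.04, 2.7], [-1, 4.14], [0.28, 2.66], [-3.11, 3.11]. Speed limits (rad/s): [2.57, 2.57, 3.14, 3.14, 3.14, 3.14].

INTERFACE

Orientations are given as [roll, pitch, yaw] about the fixed x, y, z axes, in that order (R = Rz(yaw) Ry(pitch) Rx(roll)).
In Python, from cell import observe, read_camera, calibration, hand_in, tcp_to_grasp gives the robot as it stands.
- The arm moves only by the tool send_rows, never from a script. Its argument "targets" is a list of rows, each a list of 5 numbers: the opening, from 0 (shut) to 1 (fully open), then the shift along the world's x, y, z in m, then the turn about the world's z in rad. A call has 1 to 5 rows; each row shifts and turns the commanded pose from where the row before left it; what a row does not reach is not made up. A row lasts 1/10 s, in which the tool goes at most 50 mm and 8.59 degrees, less where a joint would pass 70% of its speed; a pose out of reach is approached as far as the arm can. A call is refused whole if a number of a shift passes 0.05 or a number of a turn 0.15, either way. A call with a gripper value outside its range is refused whole. The fingers move at their own pace and stop on an object; "grip_force" is the grip in N (left out, the last holds). Time passes only in rows, so rows that do not move let the fingers close. It gives the time, the measured TCP pose, the force, the opening and the grip force at its end, in the units of the state.
- observe(): the state, without advancing time (a new reading comes with each control period).
- read_camera(name): name is "scene" or "top" or "wrist"; returns (picture, depth): 480x640x3 uint8, red, green, blue; 480x640 float32, m along the optical axis (not along the pixel's ray), 0 where there is no reading.
- calibration(name): a dict with "intrinsics" (3x3 intrinsics, pixels), "k1" (the pictures are not rectified: a ray, as slopes to the right and down, at radius r is drawn at 1 + k1 r^2 times it, then the intrinsics apply), "world_to_cam" (4x4, takes a point from world to camera coordinates); the wrist camera has in their place "hand_eye" (4x4, takes a point from camera to tool coordinates, whose origin is the TCP and whose axes are the flange's). Camera axes: x right, y up, looking along -z (the intrinsics and any distortion apply to the point x, -y, -z); pixel columns grow to the right and rows downward; lengths in m; the calibration is good to about 2 mm. A picture is of the moment at which its call begins: read the wrist's pose just before it. calibration takes no time and is no camera call.
- hand_in(): hands the job in; it is judged then, once.
The state is a dict: "time": time; "qpos": joint angles; "qvel": joint speeds; "joint_efforts": joint torques, N m; "tool_pos": TCP position; "tool_rot": TCP orientation; "contact_force": force on the tool from outside, world axes, zero at the start; "torque": the same for the moment, N m; "opening": finger opening in m; "grip_force": force on a finger pad.
Only numpy, scipy, OpenCV 4.12 (cv2) and the standard library are available. Lean on these libraries where they do the work, as an engineer would, in place of code of your own. Each camera call takes 0.05 s, during which the arm holds its last target. There are 200 camera calls.

TASK

The black turning handle of the fixture clamp has been left lying on the steel plate. Stand it upright with its square hole downwards, fit it over the clamp's square brass spindle and push it fully home on the collar, then let go. Leave the other things on the plate where they are.

Things in the scene. Friction and masses are not known exactly. Their poses are not given: they have to be found in the camera images.
- handle: loose handle, 0.2 to 0.4 kg: straight square bar 44 x 44 x 110 mm, first 38 mm aluminium, the rest black with an orange band near the top. Blind square hole 26 x 26 mm, 38 mm deep, 3 mm chamfer, sides parallel to the outer faces, in the aluminium end. Origin: centre of the hole's mouth; +x runs along the bar to the orange end; y, z normal to its sides. Starts lying on a side (x level).
- handle_top (a point): centre of the handle's orange top end, 110 mm from the mouth; axes as the handle's
- clamp: fixed clamp unit: dark steel foot 130 x 110 x 14 mm, blue block 76 x 76 mm up to 40 mm height, round aluminium collar 68 mm in diameter up to 48 mm height, square brass spindle upright in its middle. Origin: centre of the foot's underside, on the spindle's axis; z up.
- seat (a point): centre of the collar's top face, on the spindle's axis; the handle's mouth rests here when home. The fixed spindle is 24 x 24 mm and rises 34 mm above this point (its last 3 mm narrowed to 21 mm). Its angle about the vertical is arbitrary, NOT that of the clamp or this point; look at it or feel for it (a quarter turn covers all cases).
- housing_a: bystander: loose black plastic housing, foot 60 x 45 x 22 mm with a round boss, 52 mm tall in all; origin under its centre
- housing_b: bystander: a second housing, the same as housing_a
- horn: bystander: stepped aluminium cylinder standing upright, 54 mm in diameter, 85 mm tall; origin under its centre
- dish: bystander: round steel dish, 100 mm in diameter, 35 mm tall; origin under its centre
Mind the look-alikes: they are no part of the job. Leave any blue or red look-alike of the handle alone.

How it is judged:
By the outcome, as a careful person would: the job done as asked, in the order asked, and still so for the second after the job is handed in, with the robot touching nothing.
It also fails if it takes over 72 s, if anything falls off the work surface, if the arm or the gripper's body presses on something with over 40 N, if the wrist force passes 120 N, or if a joint passes its speed limit or range.

## Working session

There is one attempt and no reset: what is moved stays moved. The work goes in short steps, Python scripts to look and compute and a tool call to move; the robot and the scene stay as the last step left them, time stands still between calls to the robot, and variables do not carry over. Pictures are saved under pics/ and viewed, at most 10 in all, crops included, and the job is handed in when it is done.

Besides the shell and the picture viewer there is one more tool, called after "Call:" as name(argument=value, ...) on one line, values as JSON. send_rows: Moves the arm, as the interface text tells. Its arguments: {"type":"object","properties":{"targets":{"type":"array","items":{"type":"array","items":{"type":"number"}}},"grip_force":{"type":"number"}},"required":["targets"]}

```bash
ls; mkdir -p pics; cat > h.py <<'E'
import numpy as np, cv2
from cell import *
from scipy.spatial.transform import Rotation as R
def T(name,obs=None):
    c=calibration(name)
    if name=="wrist":
        M=np.eye(4);M[:3,:3]=R.from_euler('xyz',obs['tool_rot']).as_matrix();M[:3,3]=obs['tool_pos']
        return c,M@np.array(c['hand_eye'])
    return c,np.linalg.inv(np.array(c['world_to_cam']))
def rays(name,px,obs=None):
    c,M=T(name,obs);K=np.array(c['intrinsics'],float);k=c['k1']
    px=np.atleast_2d(px).astype(float)
    d=np.c_[(px[:,0]-K[0,2])/K[0,0],(px[:,1]-K[1,2])/K[1,1]]
    u=d.copy()
    for _ in range(20):u=d/(1+k*(u**2).sum(1,keepdims=True))
    v=np.c_[u[:,0],-u[:,1],-np.ones(len(u))]
    return M[:3,3],v@M[:3,:3].T
def plane(name,px,z,obs=None):
    o,v=rays(name,px,obs);return o+v*((z-o[2])/v[:,2])[:,None]
def atdepth(name,px,dep,obs=None):
    o,v=rays(name,px,obs);return o+v*np.atleast_1d(dep)[:,None]
def snap(name,fn):
    o=observe();p,d=read_camera(name);cv2.imwrite('pics/%s.png'%fn,p[:,:,::-1]);np.savez('pics/%s.npz'%fn,p=p,d=d)
    return o,p,d
E
python3 - <<'E'
from h import *
for n in ('scene','top'):snap(n,n+'0')
o=observe();print(o)
print(tcp_to_grasp);
for n in('scene','top','wrist'):print(calibration(n))
E
```

```text
pics
{'time': 0.1, 'qpos': array([-1.44301844e+00,  3.42685924e-01,  1.52491952e+00, -3.17415093e-05,
        1.27540086e+00, -1.45996138e-01]), 'qvel': array([-0.00021264, -0.00074724, -0.00222802,  0.00147246,  0.00087973,
       -0.0013663 ]), 'joint_efforts': array([ 2.01763192e-03, -4.32003057e+01, -2.44694871e+01,  7.19369994e-02,
        5.26248186e-02, -5.41845395e-05]), 'tool_pos': array([ 0.14190967, -0.50507868,  0.22609808]), 'tool_rot': array([-3.14018963e+00, -1.75624465e-04,  2.73783160e-01]), 'contact_force': array([ 0.8074246 , -0.82671846, -0.12391022]), 'torque': array([0.06116422, 0.00099521, 0.05117213]), 'grip_force': 0.0, 'opening': 0.09202398648236437}
0.0188
{'intrinsics': array([[477.43876883,   0.        , 322.28487767],
       [  0.        , 477.43876883, 234.85660906],
       [  0.        ,   0.        ,   1.        ]]), 'k1': -0.08696530570626994, 'world_to_cam': array([[ 0.59170379,  0.80608731,  0.01048199, -0.31286931],
       [-0.58417821,  0.41977993,  0.69463705,  0.29852562],
       [ 0.55553798, -0.41714273,  0.71928402, -1.48449977],
       [ 0.
[... 459 characters left out ...]
, -5.22129445e-03,  9.93589854e-01,
        -1.42448463e+00],
       [ 0.00000000e+00,  0.00000000e+00,  0.00000000e+00,
         1.00000000e+00]])}
{'intrinsics': array([[413.72193331,   0.        , 315.96888693],
       [  0.        , 413.72193331, 234.25231291],
       [  0.        ,   0.        ,   1.        ]]), 'k1': -0.07756023646611518, 'hand_eye': array([[ 3.92561685e-04,  9.59236935e-01,  2.82602812e-01,
         7.56476165e-02],
       [ 9.99999437e-01, -9.79464255e-05, -1.05663363e-03,
        -3.52558506e-04],
       [-9.85882068e-04,  2.82603067e-01, -9.59236433e-01,
        -1.57555667e-01],
       [ 0.00000000e+00,  0.00000000e+00,  0.00000000e+00,
         1.00000000e+00]])}
```

View pics/top0.png

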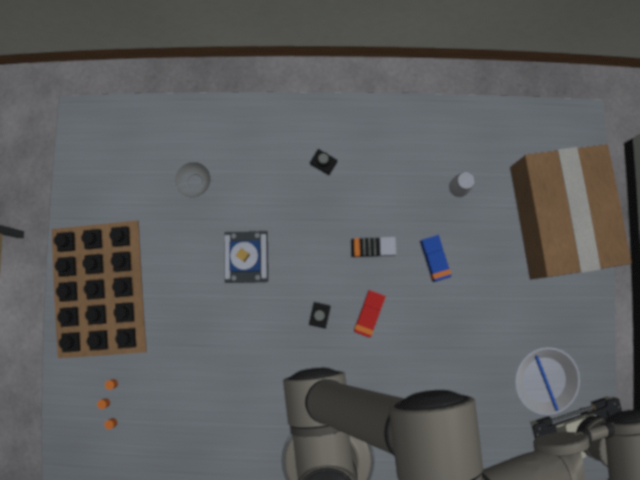

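View pics/scene0.png

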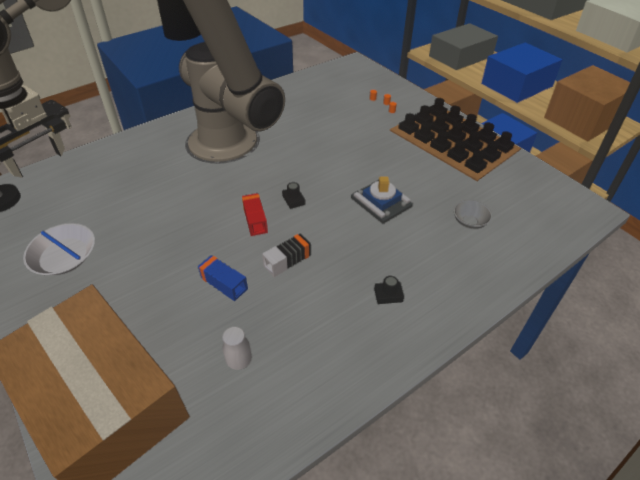

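Top view: black handle with aluminium end at (374,247), orange end at (357,247). Look-alikes: blue bar (436,258), red bar (370,313). The black one is the match. The clamp is at (245,256), with the brass spindle at (243,255).

```bash
python3 - <<'E'
from h import *
z=np.load('pics/top0.npz');p,d=z['p'],z['d']
c=cv2.resize(p[215:300,335:470],None,fx=4,fy=4,interpolation=cv2.INTER_CUBIC);c2=cv2.resize(p[225:290,210:285],None,fx=5.23,fy=5.23,interpolation=cv2.INTER_CUBIC)[:340]
cv2.imwrite('pics/crop.png',np.hstack([c,c2[:,:260]])[:,:,::-1])
hsv=cv2.cvtColor(p,cv2.COLOR_RGB2HSV)
print('orange/black/alu', plane('top',[[351,247],[357,247],[382,246],[396,246]],.044))
print('clamp',plane('top',[[245,255]],.048),'spindle',plane('top',[[243,255]],.082))
print('red,blue,horn',plane('top',[[370,313],[436,258],[465,181]],.03), plane('top',[[320,314],[323,160]],.03))
print('h depth',atdepth('top',[[370,247],[245,262]],[d[247,370],d[262,245]]))
E
```

```text
orange/black/alu [[ 0.53176243 -0.05282805  0.044     ]
 [ 0.53188623 -0.0676336   0.044     ]
 [ 0.53487696 -0.12940363  0.044     ]
 [ 0.53515961 -0.16408258  0.044     ]]
clamp [[0.50925292 0.20829906 0.048     ]] spindle [[0.50633142 0.2080989  0.082     ]]
red,blue,horn [[ 0.36995098 -0.10106914  0.03      ]
 [ 0.50727607 -0.26590858  0.03      ]
 [ 0.704321   -0.3433417   0.03      ]] [[0.3665197  0.02219999 0.03      ]
 [0.75460953 0.01868285 0.03      ]]
h depth [[ 0.53177515 -0.09948234  0.04776273]
 [ 0.49170308  0.20736538  0.0515428 ]]
```

View pics/crop.png

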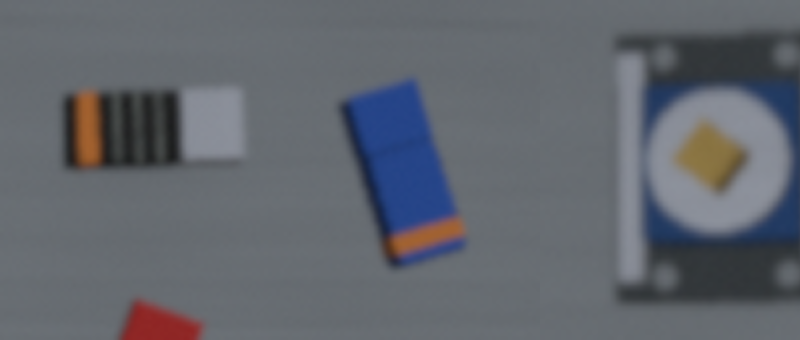

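Call:
send_rows(targets=[[1, 0.03, 0.03, 0, 0.12], [1, 0.03, 0.03, 0, 0.12], [1, 0.03, 0.03, 0, 0.12], [1, 0.03, 0.03, 0, 0.12], [1, 0.03, 0.03, 0, 0.12]])

```text
time: 0.6
tool_pos: [0.2928, -0.354, 0.2265]
tool_rot: [-3.141, -0.0, 0.878]
contact_force: [-0.6, -0.5, 0.6]
opening: 0.0918
grip_force: 0.0
```

Call:
send_rows(targets=[[1, 0.03, 0.03, 0, 0.12], [1, 0.03, 0.03, 0, 0.12], [1, 0.03, 0.03, 0, 0.12], [1, 0.03, 0.03, 0, 0.12], [1, 0.03, 0.03, 0, 0.12]])

```text
time: 1.1
tool_pos: [0.4429, -0.2039, 0.2265]
tool_rot: [-3.141, -0.0, 1.479]
contact_force: [0.0, -0.5, 0.2]
opening: 0.0917
grip_force: 0.0
```

Call:
send_rows(targets=[[1, 0.03, 0.035, 0, 0.1], [1, 0.03, 0.035, 0, 0], [1, 0.03, 0.03, 0, 0], [1, 0, 0, 0, 0], [1, 0, 0, 0, 0]])

```text
time: 1.6
tool_pos: [0.532, -0.1046, 0.226]
tool_rot: [-3.14, -0.0, 1.576]
contact_force: [-0.4, -0.8, -0.5]
opening: 0.0915
grip_force: 0.0
```

```bash
python3 - <<'E'
from h import *
o,p,d=snap('wrist','w1');print(o['time'],o['tool_pos'],o['tool_rot'],o['qpos'])
E
```

```text
1.6 [ 0.53196205 -0.10460975  0.22602197] [-3.14012097e+00 -1.74844944e-04  1.57605109e+00] [-3.35368573e-01  3.74886864e-01  1.47661313e+00 -3.40023649e-04
  1.29153821e+00 -3.40529507e-01]
```

View pics/w1.png

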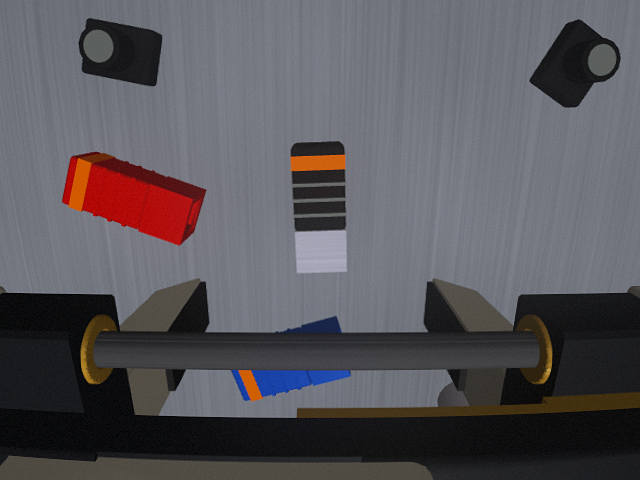

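Wrist view: black handle with orange band at (319,162) and aluminium mouth end at (321,272). The red bar is at (135,198) and the blue one at (295,360). The choice stands.

```bash
python3 - <<'E'
from h import *
z=np.load('pics/w1.npz');p,d=z['p'],z['d']
o=observe()
ys,xs=np.mgrid[120:290,260:380];px=np.c_[xs.ravel(),ys.ravel()]
P=atdepth('wrist',px,d[120:290,260:380].ravel(),o)
m=(P[:,2]>.03)&(P[:,2]<.06);Q=P[m]
print(len(Q),np.median(Q[:,2]),np.percentile(Q,[1,99],axis=0))
m2=Q[:,2]>.038;pts=plane('wrist',px[m][m2],.044,o)[:,:2].astype(np.float32)
print(cv2.minAreaRect(pts),cv2.boxPoints(cv2.minAreaRect(pts)))
print(plane('wrist',[[296,272],[347,272],[294,232],[345,230],[290,154],[345,154],[291,170]],.044,o))
print('table',np.median(atdepth('wrist',[[400,200],[240,240],[400,250]],[d[200,400],d[240,240],d[250,400]],o)[:,2]))
E
```

```text
6645 0.04383262454775044 [[ 0.51115143 -0.16314656  0.04051341]
 [ 0.55511458 -0.054464    0.04559773]]
((0.5330960750579834, -0.10907068848609924), (0.044434405863285065, 0.11070198565721512), 2.288166046142578) [[ 0.50868666 -0.05465086]
 [ 0.51310647 -0.16526458]
 [ 0.5575055  -0.16349052]
 [ 0.5530857  -0.0528768 ]]
[[ 0.51329715 -0.16418669  0.044     ]
 [ 0.55824066 -0.16401068  0.044     ]
 [ 0.5119494  -0.12749111  0.044     ]
 [ 0.55553322 -0.12553189  0.044     ]
 [ 0.50936984 -0.0615038   0.044     ]
 [ 0.55405563 -0.06131446  0.044     ]
 [ 0.51003417 -0.07451806  0.044     ]]
table 0.00023811215158936472
```

Call:
send_rows(targets=[[1, 0, 0.04, 0, 0], [1, -0.005, 0.045, 0, 0], [1, -0.005, 0.045, 0, 0], [1, -0.005, 0.045, 0, 0], [1, -0.005, 0.045, 0, 0]])

```text
time: 2.15
tool_pos: [0.5112, 0.1146, 0.2269]
tool_rot: [3.141, 0.0, 1.571]
contact_force: [0.7, 0.3, -0.2]
opening: 0.0917
grip_force: 0.0
```

Call:
send_rows(targets=[[1, -0.005, 0.045, 0, 0], [1, 0, 0.045, 0, 0], [1, 0, 0, 0, 0], [1, 0, 0, 0, 0]])

```text
time: 2.55
tool_pos: [0.5067, 0.2039, 0.2266]
tool_rot: [-3.141, 0.001, 1.574]
contact_force: [0.1, 0.1, -0.8]
opening: 0.0921
grip_force: 0.0
```

```bash
python3 - <<'E'
from h import *
o,p,d=snap('wrist','w2');print(o['time'],o['tool_pos'],o['tool_rot'])
np.save('pics/w2o.npy',np.r_[o['tool_pos'],o['tool_rot']])
hsv=cv2.cvtColor(p,cv2.COLOR_RGB2HSV)
m=cv2.inRange(hsv,(12,90,70),(35,255,255))
n,l,s,c=cv2.connectedComponentsWithStats(m);print([(s[i],c[i]) for i in range(1,n) if s[i,4]>80])
cv2.imwrite('pics/w2c.png',np.hstack([cv2.resize(p[100:300,220:420],None,fx=2,fy=2),cv2.cvtColor(cv2.resize(m[100:300,220:420],None,fx=2,fy=2),cv2.COLOR_GRAY2RGB)])[:,:,::-1])
E
```

```text
2.55 [0.50669108 0.20391258 0.2266199 ] [-3.14128156e+00  7.38783194e-04  1.57435929e+00]
[(array([ 297,  180,   44,   48, 1179], dtype=int32), array([318.96607294, 204.33333333])), (array([533, 319,  19,  65, 360], dtype=int32), array([545.85833333, 354.95833333])), (array([ 80, 320,  28,  64, 687], dtype=int32), array([ 89.53129549, 356.33624454]))]
```

View pics/w2c.png

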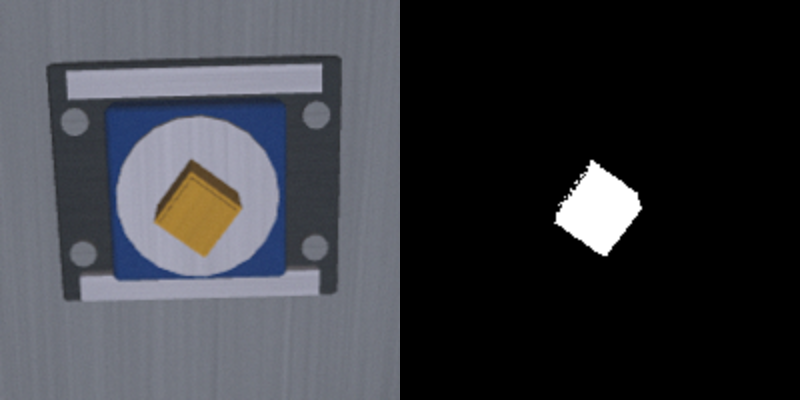

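The spindle top is at about (321,205) in the full wrist frame, turned roughly 35–40° relative to the clamp. Measuring it next.

```bash
python3 - <<'E'
from h import *
z=np.load('pics/w2.npz');p,d=z['p'],z['d'];v=np.load('pics/w2o.npy');o={'tool_pos':v[:3],'tool_rot':v[3:]}
ys,xs=np.mgrid[120:280,240:400];px=np.c_[xs.ravel(),ys.ravel()];P=atdepth('wrist',px,d[120:280,240:400].ravel(),o)
for lo,pz in((.0805,.082),(.076,.0795)):
    m=P[:,2]>lo
    q=plane('wrist',px[m],pz,o)[:,:2].astype(np.float32);h=cv2.convexHull(q);r=cv2.minAreaRect(h);print(m.sum(),np.median(P[m,2]),r,P[m].mean(0),cv2.boxPoints(r).round(4).tolist())
# colour-based bright top face
hsv=cv2.cvtColor(p,cv2.COLOR_RGB2HSV);mk=cv2.inRange(hsv,(12,90,130),(35,255,255))[120:280,240:400]
q=plane('wrist',px[mk.ravel()>0],.082,o)[:,:2].astype(np.float32);print('col',cv2.minAreaRect(q),q.mean(0))
# collar
m=(P[:,2]>.045)&(P[:,2]<.051);g=cv2.inRange(hsv,(0,0,0),(180,60,255))[120:280,240:400].ravel()>0;m&=g
q=plane('wrist',px[m],.048,o)[:,:2].astype(np.float32)
print('collar',cv2.minEnclosingCircle(q),np.median(P[m,2]))
E
```

```text
866 0.0818850724303842 ((0.5078344941139221, 0.21367481350898743), (0.12051595747470856, 0.11930444091558456), 1.2358155250549316) [0.50726244 0.22067064 0.12261865] [[0.4462999999523163, 0.2720000147819519], [0.4489000141620636, 0.1527000069618225], [0.5694000124931335, 0.15530000627040863], [0.5667999982833862, 0.27459999918937683]]
1124 0.08161695267132271 ((0.5078549385070801, 0.2131195366382599), (0.12151318043470383, 0.12029167264699936), 1.235817790031433) [0.50729274 0.21912628 0.11256206] [[0.4458000063896179, 0.2718999981880188], [0.44839999079704285, 0.1517000049352646], [0.5698999762535095, 0.1543000042438507], [0.567300021648407, 0.27459999918937683]]
col ((0.5078853964805603, 0.2120814025402069), (0.02380659244954586, 0.02351924031972885), 54.54831314086914) [0.50789255 0.21214923]
collar ((0.5076826214790344, 0.21163377165794373), 0.03377790004014969) 0.04767255878246235
```

```bash
python3 - <<'E'
from h import *
z=np.load('pics/w2.npz');p,d=z['p'],z['d'];v=np.load('pics/w2o.npy');o={'tool_pos':v[:3],'tool_rot':v[3:]}
ys,xs=np.mgrid[170:240,285:355];px=np.c_[xs.ravel(),ys.ravel()];P=atdepth('wrist',px,d[170:240,285:355].ravel(),o)
hsv=cv2.cvtColor(p,cv2.COLOR_RGB2HSV)[170:240,285:355].reshape(-1,3)
for lo,vmin in((.0765,0),(.079,0),(.0805,0),(.079,150),(.079,170)):
    m=(P[:,2]>lo)&(P[:,2]<.09)&(hsv[:,2]>=vmin)
    im=(m.reshape(70,70)*255).astype(np.uint8);n,l,s,c=cv2.connectedComponentsWithStats(im);m=(l==1+s[1:,4].argmax()).ravel()
    q=plane('wrist',px[m],.082,o)[:,:2].astype(np.float32);print(lo,vmin,m.sum(),cv2.minAreaRect(q),q.mean(0))
E
```

```text
0.0765 0 1003 ((0.5075135827064514, 0.21213094890117645), (0.02419929765164852, 0.023922273889183998), 54.4285774230957) [0.50750995 0.21215972]
0.079 0 846 ((0.5075607299804688, 0.21186141669750214), (0.023681869730353355, 0.023689310997724533), 54.02507781982422) [0.50761026 0.21156846]
0.0805 0 749 ((0.5074536204338074, 0.21138958632946014), (0.021284200251102448, 0.02128099463880062), 54.50430679321289) [0.50755745 0.21133347]
0.079 150 783 ((0.5079770088195801, 0.2114555388689041), (0.023708172142505646, 0.022325335070490837), 54.64981460571289) [0.50780207 0.2110323 ]
0.079 170 26 ((0.5062276721000671, 0.2196418046951294), (0.007951242849230766, 0.0026900148950517178), 53.8940544128418) [0.50627464 0.219493  ]
```

Call:
send_rows(targets=[[1, 0.004, -0.045, 0, 0.037], [1, 0.004, -0.045, 0, 0], [1, 0.004, -0.046, 0, 0], [1, 0.004, -0.046, -0.01, 0], [1, 0.004, -0.046, -0.01, 0]])

```text
time: 3.1
tool_pos: [0.5264, -0.0276, 0.207]
tool_rot: [3.141, 0.001, 1.608]
contact_force: [0.2, 0.9, -0.1]
opening: 0.092
grip_force: 0.0
```

Call:
send_rows(targets=[[1, 0.005, -0.047, 0, 0], [1, 0, 0, -0.04, 0], [1, 0, 0, -0.04, 0], [1, 0, 0, -0.04, 0], [1, 0, 0, 0, 0]])

```text
time: 3.6
tool_pos: [0.5277, -0.0718, 0.0824]
tool_rot: [-3.132, -0.003, 1.607]
contact_force: [-1.2, 0.4, 0.1]
opening: 0.0921
grip_force: 0.0
```

Call:
send_rows(targets=[[1, 0, 0, 0, 0], [1, 0, 0, 0, 0]])

```text
time: 3.8
tool_pos: [0.5332, -0.0716, 0.0891]
tool_rot: [3.138, 0.001, 1.61]
contact_force: [0.5, -0.1, 1.2]
opening: 0.092
grip_force: 0.0
```

Call:
send_rows(targets=[[1, 0, 0, -0.025, 0], [1, 0, 0, -0.025, 0], [1, 0, 0, -0.015, 0], [1, 0, 0, -0.008, 0], [1, 0, 0, 0, 0]])

```text
time: 4.3
tool_pos: [0.5325, -0.0706, 0.0145]
tool_rot: [3.14, 0.0, 1.611]
contact_force: [0.3, 0.2, -0.2]
opening: 0.0922
grip_force: 0.0
```

Call:
send_rows(targets=[[1, 0, 0, 0, 0], [1, 0, 0, 0, 0], [1, 0, 0, 0, 0]])

```text
time: 4.6
tool_pos: [0.5326, -0.0706, 0.0147]
tool_rot: [3.14, 0.001, 1.611]
contact_force: [0.6, -0.3, 0.2]
opening: 0.0914
grip_force: 0.0
```

Call:
send_rows(targets=[[1, -0.001, -0.001, -0.008, 0], [0.9, 0, 0, 0, 0], [0, 0, 0, 0, 0], [0, 0, 0, 0, 0], [0, 0, 0, 0, 0]], grip_force=12)

```text
time: 5.1
tool_pos: [0.531, -0.0715, 0.0058]
tool_rot: [3.141, 0.0, 1.611]
contact_force: [0.2, -0.2, 0.3]
opening: 0.0643
grip_force: 0.0
```

Call:
send_rows(targets=[[0, 0, 0, 0, 0], [0, 0, 0, 0, 0], [0, 0, 0, 0, 0], [0, 0, 0, 0, 0], [0, 0, 0, 0, 0]])

```text
time: 5.6
tool_pos: [0.5312, -0.0714, 0.0058]
tool_rot: [3.141, 0.0, 1.611]
contact_force: [2.1, -0.7, 0.1]
opening: 0.0443
grip_force: 11.9
```

Call:
send_rows(targets=[[0, 0.0002, -0.005, 0.0142, 0], [0, 0.0003, -0.0072, 0.0133, 0], [0, 0.0004, -0.0091, 0.012, 0], [0, 0.0004, -0.0109, 0.0105, 0], [0, 0.0005, -0.0124, 0.0086, 0]])

```text
time: 6.1
tool_pos: [0.5327, -0.1169, 0.065]
tool_rot: [3.142, 0.0, 1.611]
contact_force: [0.1, 0.1, -4.1]
opening: 0.0438
grip_force: 12.0
```

```bash
python3 - <<'E'
from h import *
o,p,d=snap('scene','s1');cv2.imwrite('pics/s1c.png',cv2.resize(p[130:330,180:400],None,fx=3,fy=3)[:,:,::-1][:600])
E
```

```text
(no output)
```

View pics/s1c.png

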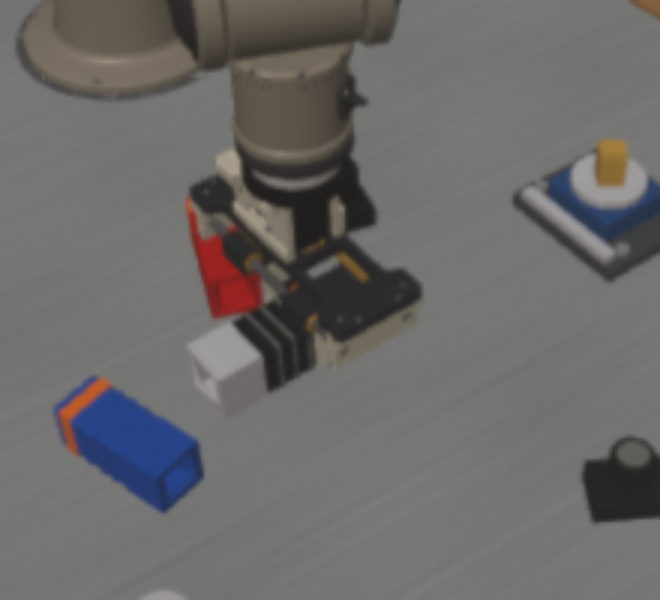

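Mid-move: the grip carried the bar level, with the mouth end in the air at crop (210,375) and no pivoting at 12 N. I'll lower the grip so it swings down.

Call:
send_rows(targets=[[0, 0, 0, 0, 0], [0, 0, 0, 0, 0]], grip_force=7.5)

```text
time: 6.35
tool_pos: [0.5322, -0.1159, 0.0638]
tool_rot: [-3.141, -0.001, 1.61]
contact_force: [-1.4, -0.4, -2.9]
opening: 0.0439
grip_force: 7.5
```

```bash
cat >> h.py <<'E'
def alu(fn,box):
    o,p,d=snap('scene',fn);x0,x1,y0,y1=box
    hsv=cv2.cvtColor(p,cv2.COLOR_RGB2HSV)[y0:y1,x0:x1].reshape(-1,3)
    ys,xs=np.mgrid[y0:y1,x0:x1];px=np.c_[xs.ravel(),ys.ravel()];dd=d[y0:y1,x0:x1].ravel();P=atdepth('scene',px,dd)
    t=o['tool_pos']
    m=(dd>0)&(abs(P[:,0]-t[0])<.045)&(P[:,1]>t[1]-.13)&(P[:,1]<t[1]+.05)&(P[:,2]<t[2]+.04)&(P[:,2]>.004)
    a=m&(hsv[:,2]>120)&(hsv[:,1]<50)
    print(o['tool_pos'],'alu n',a.sum(),np.percentile(P[a],[2,50,98],axis=0).round(4).tolist())
    print('all',m.sum(),np.percentile(P[m],[1,50,99],axis=0).round(4).tolist())
E
python3 -c "
from h import *
alu('s2',(180,400,130,330))"
```

```text
[ 0.53222783 -0.11594876  0.06381045] alu n 391 [[0.5139, -0.2092, 0.0602], [0.5368, -0.1943, 0.0982], [0.5682, -0.1253, 0.1017]]
all 1259 [[0.5043, -0.2451, 0.0059], [0.5511, -0.1793, 0.0909], [0.5677, -0.1248, 0.1029]]
```

Call:
send_rows(targets=[[0, 0, 0, 0, 0], [0, 0, 0, 0, 0]], grip_force=5.5)

```text
time: 6.6
tool_pos: [0.5326, -0.1156, 0.0639]
tool_rot: [-3.141, -0.0, 1.611]
contact_force: [0.6, 1.1, -3.1]
opening: 0.0439
grip_force: 5.5
```

```bash
python3 -c "
from h import *
alu('s3',(180,400,130,330))"
```

```text
[ 0.53256886 -0.11561791  0.06393826] alu n 329 [[0.5005, -0.2073, 0.0645], [0.5385, -0.1885, 0.0731], [0.5702, -0.1246, 0.0955]]
all 1218 [[0.5023, -0.2444, 0.0068], [0.5508, -0.17, 0.0722], [0.5693, -0.1242, 0.0997]]
```

Call:
send_rows(targets=[[0, 0, 0, 0, 0], [0, 0, 0, 0, 0]], grip_force=4)

```text
time: 6.85
tool_pos: [0.5328, -0.1158, 0.0644]
tool_rot: [3.142, -0.0, 1.611]
contact_force: [-0.1, 1.0, -1.4]
opening: 0.0442
grip_force: 4.0
```

```bash
python3 -c "
from h import *
alu('s4',(180,400,130,330))"
```

```text
[ 0.53277782 -0.11579223  0.0643937 ] alu n 307 [[0.4992, -0.1959, 0.0328], [0.5384, -0.1797, 0.0469], [0.5702, -0.1249, 0.0956]]
all 1205 [[0.5019, -0.2447, 0.0054], [0.5502, -0.1607, 0.0506], [0.5692, -0.1174, 0.0979]]
```

Call:
send_rows(targets=[[0, 0, 0, 0.005, 0], [0, 0, 0, 0.005, 0], [0, 0, 0, 0, 0]])

```text
time: 7.2
tool_pos: [0.5334, -0.1163, 0.0753]
tool_rot: [3.14, 0.001, 1.611]
contact_force: [0.5, 0.5, -2.0]
opening: 0.044
grip_force: 4.0
```

```bash
python3 -c "
from h import *
alu('s5',(180,400,130,330))
p=np.load('pics/s5.npz')['p'];cv2.imwrite('pics/s5c.png',cv2.resize(p[190:310,200:360],None,fx=3,fy=3)[:,:,::-1])"
```

```text
[ 0.53338691 -0.11633779  0.0752952 ] alu n 281 [[0.4999, -0.1861, 0.0278], [0.5379, -0.1726, 0.0452], [0.5697, -0.1254, 0.106]]
all 1194 [[0.5008, -0.2455, 0.0069], [0.5504, -0.1537, 0.0531], [0.5685, -0.115, 0.1113]]
```

View pics/s5c.png

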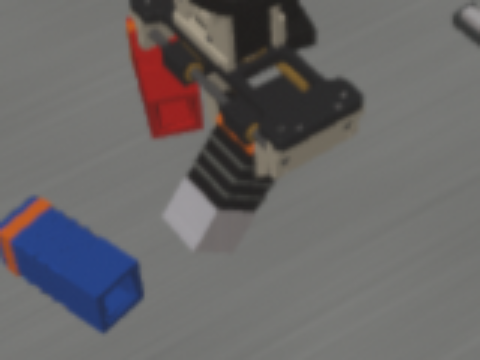

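Call:
send_rows(targets=[[0, 0.0003, -0.0064, -0.003, 0], [0, 0.0003, -0.0064, 0.0015, 0], [0, 0.0005, -0.0132, 0.0015, 0], [0, 0.0005, -0.0134, 0, 0], [0, 0, 0, 0, 0]])

```text
time: 7.75
tool_pos: [0.5348, -0.1582, 0.0745]
tool_rot: [3.14, 0.002, 1.609]
contact_force: [0.6, -1.2, 1.9]
opening: 0.0439
grip_force: 4.0
```

```bash
python3 -c "
from h import *
alu('s6',(180,400,130,330))"
```

```text
[ 0.53480461 -0.15822299  0.07454734] alu n 193 [[0.5027, -0.1945, 0.0115], [0.5374, -0.1881, 0.0329], [0.5667, -0.1675, 0.0996]]
all 1575 [[0.4929, -0.2871, 0.005], [0.5458, -0.2378, 0.0421], [0.5664, -0.1443, 0.1032]]
```

Call:
send_rows(targets=[[0, 0.0003, -0.008, -0.001, 0], [0, 0.0003, -0.008, -0.001, 0], [0, 0, 0, -0.002, 0], [0, 0, 0, -0.002, 0], [0, 0, 0, 0, 0]])

```text
time: 8.3
tool_pos: [0.5352, -0.1719, 0.0684]
tool_rot: [3.141, 0.001, 1.611]
contact_force: [1.5, -1.4, 3.1]
opening: 0.0437
grip_force: 4.0
```

```bash
python3 -c "
from h import *
alu('s7',(180,400,130,330))"
```

```text
[ 0.5352242  -0.1718643   0.06841523] alu n 139 [[0.5015, -0.1965, 0.0058], [0.5385, -0.1929, 0.0261], [0.5678, -0.1815, 0.0931]]
all 1506 [[0.4922, -0.294, 0.0046], [0.5434, -0.247, 0.0412], [0.5668, -0.1507, 0.0932]]
```

Call:
send_rows(targets=[[0.55, 0, 0, 0, 0], [0.55, 0, 0, 0, 0], [0.55, 0, 0, 0, 0], [0.55, 0, 0, 0, 0]])

```text
time: 8.75
tool_pos: [0.5347, -0.1712, 0.068]
tool_rot: [-3.141, -0.0, 1.611]
contact_force: [0.0, 0.3, -0.4]
opening: 0.0506
grip_force: 0.0
```

```bash
python3 -c "
from h import *
alu('s8',(180,400,130,330))
p=np.load('pics/s8.npz')['p'];a=cv2.resize(p[180:300,200:360],None,fx=2.5,fy=2.5)
o,w,d=snap('wrist','w8');np.save('pics/w8o.npy',np.r_[o['tool_pos'],o['tool_rot']])
b=cv2.resize(w,(400,300));cv2.imwrite('pics/c8.png',np.hstack([a,b])[:,:,::-1])"
```

```text
[ 0.53467652 -0.17118478  0.06804959] alu n 61 [[0.5134, -0.1986, 0.0056], [0.5391, -0.1969, 0.0201], [0.5698, -0.1814, 0.0939]]
all 1558 [[0.491, -0.2941, 0.0049], [0.5458, -0.2448, 0.0419], [0.5665, -0.156, 0.1068]]
```

View pics/c8.png

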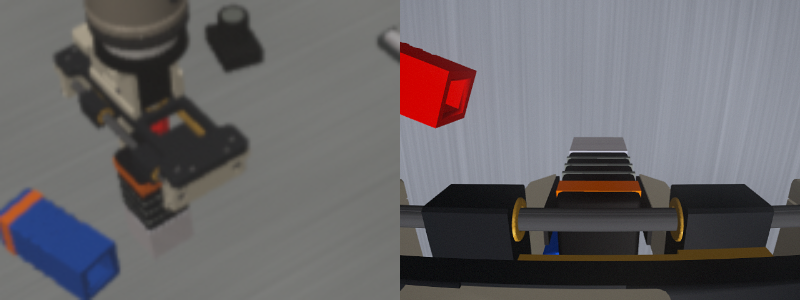

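The handle now stands upright, orange band on top and aluminium end down at wrist pixel (318,219). Next I'll measure its axis in the tool frame.

```bash
python3 - <<'E'
from h import *
z=np.load('pics/w8.npz');p,d=z['p'],z['d'];v=np.load('pics/w8o.npy');o={'tool_pos':v[:3],'tool_rot':v[3:]}
hsv=cv2.cvtColor(p,cv2.COLOR_RGB2HSV)
ys,xs=np.mgrid[200:330,290:350];px=np.c_[xs.ravel(),ys.ravel()];P=atdepth('wrist',px,d[200:330,290:350].ravel(),o)
M=R.from_euler('xyz',v[3:]).as_matrix();L=(P-v[:3])@M   # tool coords
m=(P[:,2]>.01)&(P[:,2]<.098)&(abs(L[:,0])<.035)
A=np.polyfit(P[m,2],L[m,0],1,w=None);print('face tool-x at z=0,slope deg',A[1],np.degrees(np.arctan(A[0])),m.sum(),np.std(L[m,0]-np.polyval(A,P[m,2])))
for lo in(.01,.03,.05,.07,.09):
    k=m&(P[:,2]>lo)&(P[:,2]<lo+.02);print(lo,k.sum(),np.median(L[k,0]),np.median(L[k,1]))
t=P[:,2]>.107;print('top',t.sum(),np.percentile(L[t],[2,98],axis=0).round(4).tolist(),np.median(P[t,2]))
print(plane('wrist',[[318,219]],0,o),M.T@(plane('wrist',[[318,219]],0,o)[0]-v[:3]))
E
```

```text
face tool-x at z=0,slope deg 0.018967798115491534 -1.631189556538373 4454 0.0002812562060347229
0.01 707 0.018439453868267303 0.000810590242126716
0.03 833 0.017769382150324385 0.0009850946273622329
0.05 1041 0.017275965788877506 0.0004910062298293332
0.07 1302 0.016631218780881366 0.0005699806761440329
0.09 571 0.016402711622059817 0.0001671013680943227
top 1056 [[0.0117, -0.0087, -0.1576], [0.0768, 0.0092, -0.0391]] 0.11012409644613777
[[ 0.5343945  -0.15244876  0.        ]] [0.01879773 0.00037993 0.06814128]
```

Call:
send_rows(targets=[[0.55, 0, -0.004, 0, 0], [0.55, 0, 0, 0, 0], [0, 0, 0, 0, 0], [0, 0, 0, 0, 0], [0, 0, 0, 0, 0]], grip_force=35)

```text
time: 9.35
tool_pos: [0.535, -0.1755, 0.0683]
tool_rot: [3.141, 0.0, 1.611]
contact_force: [-0.0, 0.1, -1.2]
opening: 0.0436
grip_force: 35.0
```

```bash
cat > face.py <<'E'
from h import *
def face(fn):
    o,p,d=snap('wrist',fn)
    v=np.r_[o['tool_pos'],o['tool_rot']];np.save('pics/%so.npy'%fn,v)
    M=R.from_euler('xyz',v[3:]).as_matrix()
    ys,xs=np.mgrid[150:330,285:355];px=np.c_[xs.ravel(),ys.ravel()];P=atdepth('wrist',px,d[150:330,285:355].ravel(),o);L=(P-v[:3])@M
    m=(L[:,2]<.062)&(L[:,2]>-.03)&(abs(L[:,0])<.035)
    A=np.polyfit(L[m,2],L[m,0],1);print(v.round(4),'face',np.polyval(A,[-.02,.06]).round(4),'deg',np.degrees(A[0]),m.sum())
    ys,xs=np.mgrid[0:180:4,120:540:4];px=np.c_[xs.ravel(),ys.ravel()];P=atdepth('wrist',px,d[0:180:4,120:540:4].ravel(),o)
    k=abs(P[:,2])<.01;B=np.linalg.lstsq(np.c_[P[k,:2],np.ones(k.sum())],P[k,2],rcond=None)[0];print('table tilt deg',np.degrees(B[:2]),P[k,2].mean(),observe()['opening'])
E
python3 -c "
from face import *
face('w9')"
```

```text
[ 5.3500e-01 -1.7550e-01  6.8300e-02  3.1415e+00  2.0000e-04  1.6109e+00] face [0.0235 0.0234] deg -0.08607802439666709 4537
table tilt deg [ 0.07523114 -0.01911915] -0.00042288294466357845 0.043929302690928644
```

Call:
send_rows(targets=[[0, 0, 0, 0.02, 0], [0, 0, 0, 0.04, 0], [0, 0, 0, 0.04, 0], [0, 0, 0, 0.03, 0], [0, 0, 0, 0, 0]])

```text
time: 9.9
tool_pos: [0.5368, -0.1762, 0.2025]
tool_rot: [3.134, 0.004, 1.611]
contact_force: [-0.2, -0.4, -4.1]
opening: 0.0438
grip_force: 35.0
```

Call:
send_rows(targets=[[0, -0.002, 0.026, 0, -0.05], [0, -0.003, 0.04, 0, -0.08], [0, -0.003, 0.04, 0, -0.08], [0, -0.003, 0.04, 0, -0.08], [0, -0.003, 0.04, 0, -0.08]])

```text
time: 10.4
tool_pos: [0.5195, 0.0122, 0.1962]
tool_rot: [-3.138, 0.001, 1.237]
contact_force: [1.5, 0.6, -3.3]
opening: 0.044
grip_force: 35.0
```

Call:
send_rows(targets=[[0, -0.003, 0.04, 0, -0.08], [0, -0.003, 0.04, 0, -0.08], [0, -0.003, 0.04, 0, -0.08], [0, -0.003, 0.04, 0, -0.052], [0, -0.002, 0.04, 0, 0]])

```text
time: 10.9
tool_pos: [0.5055, 0.2119, 0.1961]
tool_rot: [-3.139, 0.003, 0.947]
contact_force: [1.0, -0.3, -3.0]
opening: 0.0437
grip_force: 35.0
```

Call:
send_rows(targets=[[0, 0, 0, 0, 0], [0, 0, 0, 0, 0], [0, 0, 0, 0, 0]])

```text
time: 11.2
tool_pos: [0.5065, 0.2096, 0.1971]
tool_rot: [-3.14, 0.002, 0.948]
contact_force: [-0.3, -0.1, -2.9]
opening: 0.0439
grip_force: 35.0
```

```bash
python3 -c "
from face import *
face('w10')
p=np.load('pics/w10.npz')['p'];o,s,d=snap('scene','s10')
cv2.imwrite('pics/c10.png',np.hstack([p[80:380,160:480],cv2.resize(s[80:230,300:460],None,fx=2,fy=2)])[:,:,::-1])"
```

```text
[ 5.0650e-01  2.0960e-01  1.9710e-01 -3.1405e+00  2.2000e-03  9.4840e-01] face [0.0229 0.0229] deg -0.00977748025959727 4538
table tilt deg [ 0.08168425 -0.03574593] -0.00041064717555548035 0.04380577317205793
```

View pics/c10.png

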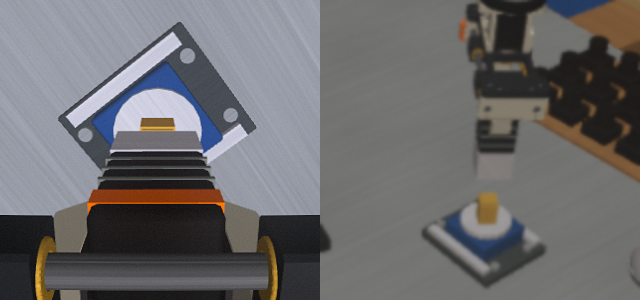

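The handle is vertical (alu end at crop (155,140)) and its faces are parallel to the spindle (157,125), centred sideways. I'll nudge it and descend.

Call:
send_rows(targets=[[0, 0.0006, 0.0012, -0.02, 0], [0, 0, 0, -0.02, 0], [0, 0, 0, -0.003, 0], [0, 0, 0, 0, 0], [0, 0, 0, 0, 0]])

```text
time: 11.8
tool_pos: [0.5083, 0.2114, 0.1563]
tool_rot: [3.14, -0.001, 0.948]
contact_force: [-0.5, 0.6, -2.9]
opening: 0.0439
grip_force: 35.0
```

Call:
send_rows(targets=[[0, 0, 0, -0.003, 0], [0, 0, 0, -0.003, 0], [0, 0, 0, -0.002, 0], [0, 0, 0, 0, 0]])

```text
time: 12.2
tool_pos: [0.5076, 0.2118, 0.1473]
tool_rot: [3.141, -0.0, 0.949]
contact_force: [-0.4, -0.4, -2.1]
opening: 0.0442
grip_force: 35.0
```

Call:
send_rows(targets=[[0, -0.0003, -0.0006, -0.003, 0], [0, 0, 0, -0.003, 0], [0, 0, 0, -0.003, 0], [0, 0, 0, 0, 0]])

```text
time: 12.6
tool_pos: [0.507, 0.211, 0.1376]
tool_rot: [-3.141, 0.001, 0.949]
contact_force: [-0.1, -0.3, -2.5]
opening: 0.0437
grip_force: 35.0
```

No contact with the mouth at about 69 mm, so the spindle is inside the hole. Continuing.

Call:
send_rows(targets=[[0, 0, 0, -0.005, 0], [0, 0, 0, -0.005, 0], [0, 0, 0, -0.005, 0], [0, 0, 0, -0.003, 0], [0, 0, 0, 0, 0]])

```text
time: 13.1
tool_pos: [0.507, 0.211, 0.1197]
tool_rot: [-3.141, 0.001, 0.949]
contact_force: [1.2, 0.4, -2.6]
opening: 0.0441
grip_force: 35.0
```

Call:
send_rows(targets=[[0, 0, 0, -0.001, 0], [0, 0, 0, -0.001, 0], [0, 0, 0, -0.001, 0], [0, 0, 0, 0, 0]])

```text
time: 13.5
tool_pos: [0.5072, 0.2111, 0.1173]
tool_rot: [3.142, 0.0, 0.949]
contact_force: [1.2, -1.0, -3.1]
opening: 0.0437
grip_force: 35.0
```

Call:
send_rows(targets=[[0, 0, 0, -0.001, 0], [0, 0, 0, -0.001, 0], [0, 0, 0, 0, 0]])

```text
time: 13.8
tool_pos: [0.5075, 0.2112, 0.1163]
tool_rot: [3.141, -0.001, 0.949]
contact_force: [-2.6, -1.0, 4.8]
opening: 0.044
grip_force: 35.0
```

Call:
send_rows(targets=[[0, 0, 0, -0.0007, 0], [0, 0, 0, 0, 0]])

```text
time: 14.0
tool_pos: [0.5076, 0.2113, 0.1162]
tool_rot: [3.141, -0.001, 0.949]
contact_force: [-2.4, -0.1, 10.4]
opening: 0.044
grip_force: 35.0
```

It is seated: contact at TCP z = 0.1162 against a predicted 0.1163. Releasing and retreating.

Call:
send_rows(targets=[[0, 0, 0, 0.0005, 0], [0.7, 0, 0, 0, 0], [0.8, 0, 0, 0, 0], [0.8, 0, 0, 0, 0], [0.8, 0, 0, 0, 0]])

```text
time: 14.5
tool_pos: [0.5073, 0.2111, 0.115]
tool_rot: [3.142, 0.0, 0.949]
contact_force: [0.5, 0.6, 0.1]
opening: 0.0703
grip_force: 0.0
```

Call:
send_rows(targets=[[0.8, 0, 0, 0, 0], [0.8, 0, 0, 0, 0], [0.8, 0, 0, 0.01, 0], [0.8, 0, 0, 0.03, 0], [0.8, 0, 0, 0.04, 0]])

```text
time: 15.0
tool_pos: [0.5062, 0.2108, 0.1951]
tool_rot: [-3.139, 0.003, 0.949]
contact_force: [0.6, 1.2, 0.4]
opening: 0.0738
grip_force: 0.0
```

Call:
send_rows(targets=[[0.8, 0, 0, 0.04, 0], [0.8, 0, 0, 0.04, 0], [0.8, -0.03, -0.03, 0, 0], [0.8, 0, 0, 0, 0], [0.8, 0, 0, 0, 0]])

```text
time: 15.5
tool_pos: [0.477, 0.1809, 0.2761]
tool_rot: [3.141, -0.001, 0.948]
contact_force: [0.5, 0.9, 0.1]
opening: 0.073
grip_force: 0.0
```

```bash
python3 - <<'E'
from h import *
o,p,d=snap('wrist','w11');_,s,ds=snap('scene','s11')
ys,xs=np.mgrid[0:330:2,150:500:2];px=np.c_[xs.ravel(),ys.ravel()];P=atdepth('wrist',px,d[0:330:2,150:500:2].ravel(),o)
m=(P[:,2]>.14)&(P[:,2]<.175)&(np.hypot(P[:,0]-.5076,P[:,1]-.2115)<.05)
print(o['tool_pos'],m.sum(),np.median(P[m,2]));t=m&(abs(P[:,2]-np.median(P[m,2]))<.004);print(cv2.minAreaRect(plane('wrist',px[t],.158,o)[:,:2].astype(np.float32)))
cv2.imwrite('pics/c11.png',np.hstack([cv2.resize(p,(400,300)),cv2.resize(s[80:230,280:480],None,fx=2,fy=2)])[:,:,::-1])
E
```

```text
[0.47698186 0.18087891 0.27605174] 1080 0.1574394518558075
((0.5079574584960938, 0.21311189234256744), (0.04228814318776131, 0.04316722974181175), 54.39254379272461)
```

View pics/c11.png

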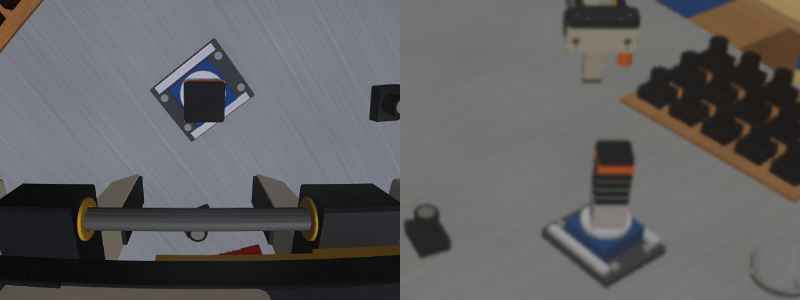

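The handle stands upright on the clamp. Its top is at 157.4 mm, against 158 mm expected when home, and the gripper is clear.

```bash
python3 -c "
from cell import *
print(hand_in())"
```

```text
the job is handed in; nothing more can be done
None
```

The black handle is upright on the brass spindle with its hole down, pushed home on the collar and released. The job was handed in at about 15.6 s, and the other things on the plate were left alone.

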